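# Roll two beads up the threading board into their notches

### The arm

A 6-joint arm with a two-finger parallel gripper is mounted at the origin on the work surface. World frame = base frame: x ahead of the robot, y to its left, z up, the work surface at z = 0. Lengths are in mm, angles in rad, forces in N, time in s.
With the tool pointing down it reaches from about 325 to 900 mm from the base axis. Payload 6.1 kg.
Tool frame: the origin (TCP) lies midway between the tips of the shut fingers; the grasp point (between the pads) lies 19 mm behind it; z points along the fingers, y is the direction in which the jaws open and shut (so a half turn about z gives the same grasp; the last joint's range is limited). The gripper opens to 85 mm and grips with 20 to 120 N. Pads are 22 mm wide; open, the fingers measure 114 mm over their backs; the gripper's body (76 mm by 85 mm) begins 54 mm behind the grasp point. The pads swing forward as they close: fully open they stand 13 mm farther back than shut.
Start: joints at [1.119, 0.22, 1.526, -0, 1.395, -0.126], TCP at [200.04, 592.115, 231.3] pointing down, gripper open.
Joint ranges: [-2.98, 2.98], [-0.91, 2.08], [0.09, 2.57], [-1.24, 4.39], [0.2, 2.65], [-2.68, 2.68]. Speed limits (rad/s): [2.57, 2.57, 3.01, 3.14, 3.14, 3.14].

### API

Orientations are given as a unit quaternion [w, x, y, z].
In Python, from rig import status, cams, ticket gives the robot as it stands. The module is installed in compiled form; this text tells all that it offers.
- The arm moves only by the tool send_rows, never from a script. Its argument "deltas" is a list of rows, each an object of numbers: "tx", "ty", "tz": the shift along the tool's x, y, z as a fraction of full scale; "wx", "wy", "wz": the turn, a rotation vector about the tool's x, y, z as a fraction of full scale; "jaw": the opening, from 0 (shut) to 1 (fully open). In form: [{"tx": .., "ty": .., "tz": .., "wx": .., "wy": .., "wz": .., "jaw": ..}, ...]. A call has 1 to 20 rows; each row shifts and turns the commanded pose from where the row before left it, along the tool's axes as they then stand; what a row does not reach is not made up. Full scale, the value 1, is 0.04 m for a shift and 6 degrees for a turn. A row lasts 1/10 s, in which the tool goes at most 50 mm and 8.59 degrees, less where a joint would pass 70% of its speed; a pose out of reach is approached as far as the arm can. A call with a number of a shift or a turn outside -1 to 1 is refused whole. A call with a gripper value outside its range is refused whole. The fingers move at their own pace and stop on an object; "force" is the grip in N (left out, the last holds). Time passes only in rows, so rows that do not move let the fingers close. It gives the time, the measured TCP pose, the force and the opening at its end, in the units of the state.
- status.observe(): the state, without advancing time (a new reading comes with each control period).
- cams.snapshot(name): name is "scene" or "top" or "wrist"; returns a dict with "img" (400x640x3 uint8, red, green, blue), "z_map" (400x640 float32, mm along the optical axis (not along the pixel's ray), 0 where there is no reading), "camera_matrix" (3x3 intrinsics, pixels), "R" (3x3) and "t" (3): a world point X has camera coordinates R X + t; the wrist camera has in their place "hand_eye" (4x4, takes a point from camera to tool coordinates, whose origin is the TCP and whose axes are the flange's). Camera axes: x right, y down, z forward; pixel columns grow to the right and rows downward; lengths in mm; the calibration is good to about 2 mm. A picture is of the moment at which its call begins: read the wrist's pose just before it.
- ticket.close_job(): hands the job in, once; it reports no verdict.
The state is a dict: "clock": time; "joints": joint angles; "joint_vel": joint speeds; "effort": joint torques, N m; "tcp_pos": TCP position; "orientation": TCP orientation; "ft_force": force on the tool from outside, world axes, zero at the start; "ft_torque": the same for the moment, N m; "gripper_width": finger opening in mm.
Only numpy, scipy, OpenCV 4.12 (cv2) and the standard library are available. Lean on these libraries where they do the work, as an engineer would, in place of code of your own. Each camera call takes 0.05 s, during which the arm holds its last target.

### The job

The coral bead and the green bead are the next two to be threaded: with the fingertips, push each one gently up its sloping gutter on the wooden threading board, over the crest, so that it drops into the notch against the stop at the top and cannot roll back. Only push them: do not pinch, squeeze or lift a bead, and do not flick one or let it run away down the slope. Leave the blue bead waiting at the low end and everything else on the tray as it is.

Things in the scene. Friction and masses are not known exactly. Their poses are not given: they have to be found in the camera images.
- board: light wooden bead-threading board, fixed, base plate 200 x 250 x 12 mm, standing on the cedar tray (tray floor 10 mm above the table). Origin at the centre of its underside: x across the gutters, y up the slope, z up. Three straight gutters run along y, centre lines at x = -62, 0 and +62 mm, each 33 mm wide between flat wooden lands 29 mm wide. Lip, crest and notch are alike in all three.
- gutters: the sloping floor of the three gutters, part of the board, climbing 10 degrees in the board's +y. Origin on the floor of the middle gutter at board y = -110, z = 18 mm; y up along the slope, z square to the floor. Here a bead in a gutter has its centre at z = 17 mm, a waiting bead is at y = 24 mm, the crest at y = 178 mm. The lands beside the gutters stand 10 mm above the floor.
- lip (a point): bead-side top edge of the lip that closes the low end, middle gutter: board y = -101.5, z = 27.6 mm. The lip is 8 mm high and 12 mm thick; a waiting bead leans on it and stands well proud of it and of the lands, so it can be pushed at mid height from behind, over the lip.
- crest (a point): crest edge where the slope ends, middle gutter: board y = 65, z = 48.9 mm. Beyond it the floor steps down 5 mm into a level notch (floor z = 43.9 mm, lands there up to z = 53.9 mm). A bead whose centre has passed the crest drops in by itself; one let go before it rolls back.
- notch (a point): where the centre of a bead rests in the notch of the middle gutter: board y = 77.4, z = 60.9 mm. The upright wooden stop that it touches has its face at y = 94.6 mm and its top at z = 73.9 mm. Brass eyelets for the thread stand on the outer lands at x = +-84.5, y = 77 mm, up to z = 67.4 mm.
- coral_bead: coral red glazed ceramic drum bead, a short cylinder 34 mm in diameter and 30 mm long with a 10 mm hole, about 57 g, slippery and free rolling (under 1 N pushes it up). Origin at its centre; x is its axle, lying across the gutter. It waits at the low end of one of the three gutters (which one varies), leaning on the lip, centre at y = -89, z = 39 mm in the board's frame.
- green_bead: leaf green glazed ceramic drum bead, a short cylinder 34 mm in diameter and 30 mm long with a 10 mm hole, about 57 g, slippery and free rolling (under 1 N pushes it up). Origin at its centre; x is its axle, lying across the gutter. It waits at the low end of one of the three gutters (which one varies), leaning on the lip, centre at y = -89, z = 39 mm in the board's frame.
- blue_bead: cobalt blue glazed ceramic drum bead, a short cylinder 34 mm in diameter and 30 mm long with a 10 mm hole, about 57 g, slippery and free rolling (under 1 N pushes it up). Origin at its centre; x is its axle, lying across the gutter. It waits at the low end of one of the three gutters (which one varies), leaning on the lip, centre at y = -89, z = 39 mm in the board's frame.
- pliers: coral-handled pliers lying on the tray beside the board, loose, about 155 x 63 mm and 12 mm high. Origin at the pivot, underside; the jaws point along its x. Leave alone.
- spool: standing wooden spool with teal thread on the tray beside the board, loose, 38 mm in diameter, 42 mm high. Origin at the centre of its underside. Leave alone.
- bowl: stainless bowl of small beads on the tray, loose, 132 mm wide, 45 mm high. Origin at the centre of its underside. Leave alone.
- jar: small bead jar with an aluminium lid on the tray, loose, 55 mm in diameter, 70 mm high. Origin at the centre of its underside. Leave alone.
- carousel: round white three-tier bead carousel on the tray, fixed, 200 mm wide, 196 mm high. Origin at the centre of its underside. Leave alone.
- enamel_box: white enamel box on the tray, fixed, 150 x 200 mm, 85 mm high with its lid. Origin at the centre of its underside, front towards its -x. Leave alone.
- box_lid (a joint): hinged lid of the enamel box, rad: 0 shut, grows as it opens. Leave shut.
- box_button (a joint): press-button release on the front of the enamel box, m: 0 out, 0.004 pressed. Leave alone.
Not all that is in view belongs to the job. What is shaped like the coral_bead but yellow is not meant.

How it is judged:
By the outcome, as a careful person would: the job done as asked, in the order asked, and still so for the second after the job is handed in, with the robot touching nothing.
It also fails if it takes over 58 s, if anything falls off the work surface, if the arm or the gripper's body presses on something with over 40 N, if the wrist force passes 120 N, or if a joint passes its speed limit or range.

## Working session

There is one attempt and no reset: what is moved stays moved. The work goes in short steps, Python scripts to look and compute and a tool call to move; the robot and the scene stay as the last step left them, time stands still between calls to the robot, and variables do not carry over. Pictures are saved under pics/ and viewed, and the job is handed in when it is done.

Besides the shell and the picture viewer there is one more tool, called as name(argument=value, ...) on one line, values as JSON. send_rows: Moves the arm, as the interface text tells. Shift numbers are shares of 0.04 m and turn numbers shares of 6 degrees, none past 1 either way. Its arguments: {"type":"object","properties":{"deltas":{"type":"array","items":{"type":"object","properties":{"tx":{"type":"number"},"ty":{"type":"number"},"tz":{"type":"number"},"wx":{"type":"number"},"wy":{"type":"number"},"wz":{"type":"number"},"jaw":{"type":"number"}}}},"force":{"type":"number"}},"required":["deltas"]}

```bash
mkdir -p pics
python3 - <<'E'
from rig import status,cams
import cv2,numpy as np
s=status.observe();print(s)
for n in("scene","top"):
    c=cams.snapshot(n);np.savez(n+"0.npz",**{k:v for k,v in c.items()})
    cv2.imwrite(f"pics/{n}0.png",c["img"][:,:,::-1]);print(n,c["camera_matrix"],c["R"],c["t"])
E
```

```text
{'clock': 0.0, 'joints': array([ 1.11885602e+00,  2.21212493e-01,  1.52761224e+00,  1.71114289e-05,
        1.39469791e+00, -1.26101492e-01]), 'joint_vel': array([ 1.60564634e-03, -5.21949358e-04, -2.42762357e-04, -2.41197817e-03,
        2.75700281e-05,  8.98509046e-04]), 'effort': array([-4.26007260e-03, -4.96913803e+01, -3.89384830e+01, -5.69641452e-04,
        1.14322235e-02,  9.19999479e-06]), 'tcp_pos': array([199.79861817, 591.56797945, 230.20708754]), 'orientation': array([-2.83110041e-04,  1.62201053e-01,  9.86757259e-01, -9.22571415e-04]), 'ft_force': array([ 0.28505844,  0.28900377, -0.15759118]), 'ft_torque': array([-0.01167851, -0.00320538,  0.00573755]), 'gripper_width': 85.18558880239232}
scene [[365.41605818   0.         315.54864578]
 [  0.         365.41605818 205.63249694]
 [  0.           0.           1.        ]] [[-0.77660087  0.62957104  0.023052  ]
 [ 0.34455782  0.45508994 -0.82108042]
 [-0.52741919 -0.62970902 -0.57034686]] [ 355.32382544  -92.79127987 1233.99578538]
top [[404.90576086   0.         314.9688231 ]
 [  0.         404.90576086 201.38639511]
 [  0.           0.           1.        ]] [[ 0.10581683 -0.99438062  0.00315808]
 [-0.96961631 -0.10388494 -0.22147714]
 [ 0.22056066  0.02037388 -0.97516045]] [ -58.48944724  467.2167278  1007.97452622]
```

View pics/scene0.png

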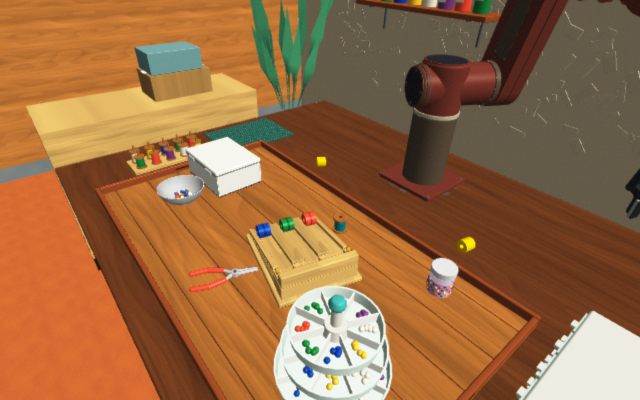

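View pics/top0.png

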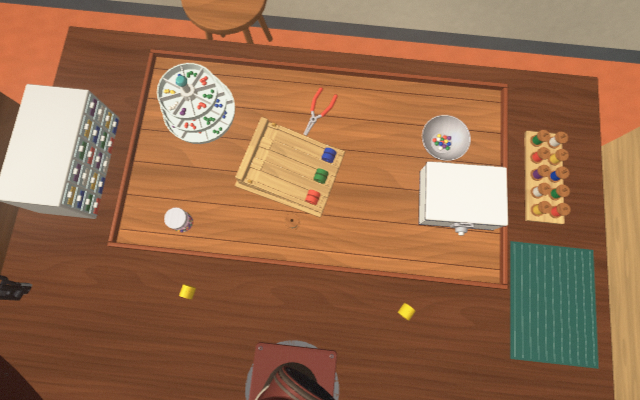

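```bash
cat > h.py <<'E'
import numpy as np,cv2
def load(n):return dict(np.load(n))
def cloud(c):
    z=c["z_map"];K=c["camera_matrix"];v,u=np.mgrid[:400,:640]
    P=np.stack([(u-K[0,2])/K[0,0]*z,(v-K[1,2])/K[1,1]*z,z],-1)
    return (P-c["t"])@c["R"]
def ray(c,u,v,h):
    K=c["camera_matrix"];d=c["R"].T@np.array([(u-K[0,2])/K[0,0],(v-K[1,2])/K[1,1],1]);o=-c["R"].T@c["t"]
    return o+d*(h-o[2])/d[2]
def masks(img):
    h=cv2.cvtColor(img,cv2.COLOR_RGB2HSV);H,S,V=[h[...,i].astype(int) for i in range(3)]
    return dict(coral=((H<6)|(H>174))&(S>170)&(V>120),green=(H>55)&(H<85)&(S>130)&(V>50),blue=(H>105)&(H<125)&(S>150)&(V>60))
E
python3 - <<'E'
from h import *
for n in("top","scene"):
    c=load(n+"0.npz");P=cloud(c)
    for k,m in masks(c["img"]).items():
        m=m&(np.abs(P[...,2]-55)<22)
        N,L,st,ce=cv2.connectedComponentsWithStats(m.astype(np.uint8))
        for i in range(1,N):
            if st[i,4]>40:
                q=P[L==i];print(n,k,ce[i].round(1),st[i],ray(c,*ce[i],52).round(1),np.median(q,0).round(1),q.max(0).round(0),q.min(0).round(0))
c=load("top0.npz");P=cloud(c)
# board footprint from height
m=((P[...,2]>17)&(P[...,2]<110)).astype(np.uint8)
sub=np.zeros_like(m);sub[110:225,225:352]=m[110:225,225:352]
N,L,st,ce=cv2.connectedComponentsWithStats(sub)
i=1+st[1:,4].argmax();b=L==i
q=P[b];r=cv2.minAreaRect(q[:,:2].astype(np.float32));print(st[i],r)
q2=q[(q[:,2]<27)];r2=cv2.minAreaRect(q2[:,:2].astype(np.float32));print(r2)
im=cv2.resize(c["img"][90:240,200:370,::-1],None,fx=4.5,fy=4,interpolation=2);cv2.imwrite("pics/crop.png",im)
E
```

```text
top coral [313.2 196.9] [307 190  13  14  92] [482.5  -2.7  52. ] [481.1  -3.8  63.2] [498.  14.  70.] [465. -17.  41.]
scene coral [308.7 218.3] [302 212  15  13 114] [484.3   3.   52. ] [489.2   9.2  56.9] [502.  21.  68.] [471. -12.  41.]
scene green [269.6  72.5] [262  66  15  13  77] [ -190.4 -1214.9    52. ] [ -181.9 -1177.4    58.3] [ -153. -1154.    77.] [ -208. -1286.    34.]
scene green [292.5  70.6] [287  68  12   8  54] [ -321.6 -1174.7    52. ] [ -303.5 -1144.7    62.4] [ -276. -1121.    76.] [ -328. -1175.    35.]
scene green [308.5  71.6] [305  68   9   8  57] [ -386.2 -1107.1    52. ] [ -374.  -1094.     58.2] [ -352. -1072.    76.] [ -400. -1113.    33.]
scene green [286.6 223.8] [280 218  14  13 147] [543.4 -12.4  52. ] [548.9  -4.1  59.2] [561.   4.  69.] [530. -25.  41.]
scene blue [263.3 229.9] [257 223  14  14 149] [603.2 -27.2  52. ] [607.6 -18.7  59.8] [621. -11.  69.] [592. -42.  43.]
[ 235  117  110  100 6607] ((564.373046875, 70.86639404296875), (248.9482879638672, 200.56832885742188), 75.6864013671875)
((564.373046875, 70.86639404296875), (248.9482879638672, 200.56832885742188), 75.6864013671875)
```

View pics/crop.png

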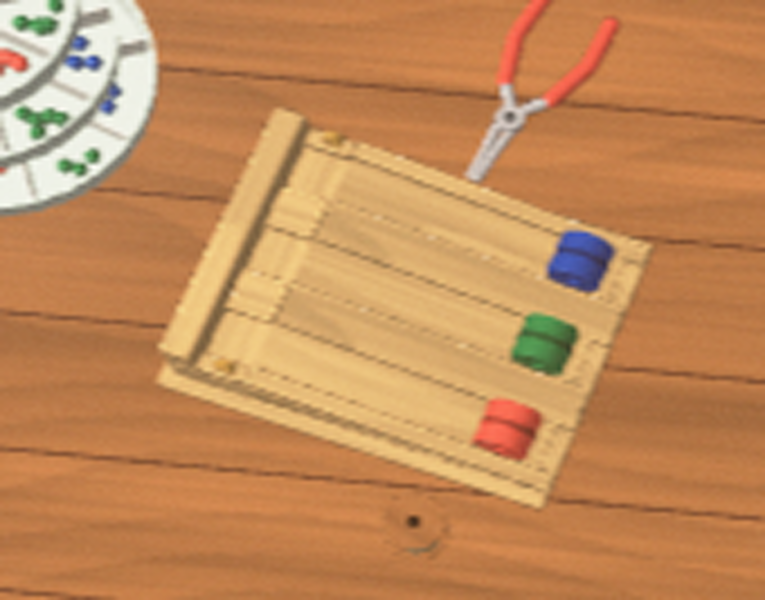

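```bash
cat >> h.py <<'E'
a=np.radians(75.69);C=np.array([564.4,70.9,10.]);B=np.array([[np.sin(a),np.cos(a),0],[-np.cos(a),np.sin(a),0],[0,0,1]])  # cols: board x,y,z in world
def b2w(p):return C+B@np.array(p,float)
def w2b(p):return (np.asarray(p)-C)@B
def quat2R(q):
    from scipy.spatial.transform import Rotation as R
    return R.from_quat([q[1],q[2],q[3],q[0]]).as_matrix()
def goto(s,p):  # tool frame shift mm to board point, and tool axes in board frame
    R=quat2R(s["orientation"]);print("tcp board",w2b(s["tcp_pos"]).round(1),"F",s["ft_force"].round(1),"w",round(s["gripper_width"],1),"t",s["clock"])
    print("tool axes in board (cols)\n",(B.T@R).round(3));d=R.T@(b2w(p)-s["tcp_pos"]);print("shift mm tool",d.round(1))
E
python3 - <<'E'
from h import *
from rig import status
c=load("top0.npz");P=cloud(c);s=load("scene0.npz");Q=cloud(s)
print("spool",ray(c,292,220,52),w2b(ray(c,292,220,52)),"carousel",P[110,197],P[80,181],"jar",P[218,178])
for nm,D in(("top",P),("sc",Q)):
    b=w2b(D.reshape(-1,3))
    for x,lab in((-62+31,"land"),(31,"land")):
        for y in(-60,-30,0,30):
            k=(abs(b[:,0]-x)<9)&(abs(b[:,1]-y)<6);print(nm,x,y,np.median(b[k,2]).round(1),"exp",round(28.2+(y+110)*.1763,1),end=" | ")
    k=(abs(b[:,0])<85)&(b[:,1]>96)&(b[:,1]<108)&(b[:,2]>60);print("\nstop",np.median(b[k],0))
goto(status.observe(),[-62,-140,90])
for p in([-62,-89,39],[0,-89,39],[62,-89,39]):
    for k in (c,s):
        q=k["R"]@b2w(p)+k["t"];q=k["camera_matrix"]@q;print((q/q[2]).round(1)[:2],end=" ")
E
```

```text
spool [415.34034324  45.43135722  52.        ] [-138.13968733  -61.52121443   42.        ] carousel [657.37436428 313.09625706 133.50462463] [696.32259046 336.93979192 208.8825311 ] jar [385.04908753 330.04745122  79.69216991]
top -31 -60 36.6 exp 37.0 | top -31 -30 42.1 exp 42.3 | top -31 0 47.9 exp 47.6 | top -31 30 52.9 exp 52.9 | top 31 -60 36.9 exp 37.0 | top 31 -30 42.0 exp 42.3 | top 31 0 48.3 exp 47.6 | top 31 30 53.5 exp 52.9 | 
stop [ -2.39769974 101.57950788  74.03036655]
sc -31 -60 37.4 exp 37.0 | sc -31 -30 42.7 exp 42.3 | sc -31 0 48.3 exp 47.6 | sc -31 30 53.5 exp 52.9 | sc 31 -60 37.6 exp 37.0 | sc 31 -30 42.6 exp 42.3 | sc 31 0 48.6 exp 47.6 | sc 31 30 53.3 exp 52.9 | 
stop [  4.31516002 102.41565759  74.37979038]
tcp board [-482.   414.4  220.3] F [ 0.7  0.  -0.7] w 85.4 t 0.1
tool axes in board (cols)
 [[-0.997  0.076 -0.   ]
 [ 0.076  0.997 -0.002]
 [ 0.    -0.002 -1.   ]]
shift mm tool [-460.9 -520.7  131.1]
[312.2 197.1] [308.6 218.4] [320.3 175.9] [286.3 224.1] [328.3 155.2] [262.9 230. ]
```

send_rows(deltas=[{"tx": -0.64,"ty": -0.72,"jaw": 0},{"tx": -0.64,"ty": -0.72,"jaw": 0},{"tx": -0.64,"ty": -0.72,"jaw": 0},{"tx": -0.64,"ty": -0.72,"jaw": 0},{"tx": -0.64,"ty": -0.72,"jaw": 0},{"tx": -0.64,"ty": -0.72,"jaw": 0},{"tx": -0.64,"ty": -0.72,"jaw": 0},{"tx": -0.64,"ty": -0.72,"jaw": 0},{"tx": -0.64,"ty": -0.72,"jaw": 0},{"tx": -0.64,"ty": -0.72,"jaw": 0},{"tx": -0.64,"ty": -0.72,"jaw": 0},{"tx": -0.64,"ty": -0.72,"jaw": 0},{"tx": -0.64,"ty": -0.72,"jaw": 0},{"tx": -0.64,"ty": -0.72,"jaw": 0},{"tx": -0.64,"ty": -0.72,"jaw": 0},{"tx": -0.64,"ty": -0.72,"jaw": 0},{"tx": -0.64,"ty": -0.72,"jaw": 0},{"tx": -0.64,"ty": -0.72,"jaw": 0},{"jaw": 0}])

```text
invalid input at $.deltas[0]: expected keys tx, ty, tz, wx, wy, wz, jaw
```

send_rows(deltas=[{"wz": 1,"jaw": 0},{"wz": 1,"jaw": 0},{"wz": 1,"jaw": 0},{"wz": 1,"jaw": 0},{"wz": 1,"jaw": 0},{"wz": 1,"jaw": 0},{"wz": 1,"jaw": 0},{"wz": 1,"jaw": 0},{"wz": 1,"jaw": 0},{"wz": 1,"jaw": 0},{"wz": 1,"jaw": 0},{"wz": 1,"jaw": 0},{"wz": 1,"jaw": 0},{"wz": 1,"jaw": 0},{"wz": 0.3,"jaw": 0},{"jaw": 0}])

```text
invalid input at $.deltas[0]: expected keys tx, ty, tz, wx, wy, wz, jaw
```

Run:
```python
from h import *
from rig import status
s=status.observe();goto(s,[-62,-140,90]);print(s["joints"].round(2))
```

```text
tcp board [-482.   414.4  220.3] F [ 0.7  0.  -0.7] w 85.4 t 0.1
tool axes in board (cols)
 [[-0.997  0.076 -0.   ]
 [ 0.076  0.997 -0.002]
 [ 0.    -0.002 -1.   ]]
shift mm tool [-460.9 -520.7  131.1]
[ 1.12  0.22  1.53 -0.    1.39 -0.13]
```

All seven keys are needed in every row.

send_rows(deltas=[{"tx": -0.64,"ty": -0.72,"tz": 0,"wx": 0,"wy": 0,"wz": 0,"jaw": 0},{"tx": -0.64,"ty": -0.72,"tz": 0,"wx": 0,"wy": 0,"wz": 0,"jaw": 0},{"tx": -0.64,"ty": -0.72,"tz": 0,"wx": 0,"wy": 0,"wz": 0,"jaw": 0},{"tx": -0.64,"ty": -0.72,"tz": 0,"wx": 0,"wy": 0,"wz": 0,"jaw": 0},{"tx": -0.64,"ty": -0.72,"tz": 0,"wx": 0,"wy": 0,"wz": 0,"jaw": 0},{"tx": -0.64,"ty": -0.72,"tz": 0,"wx": 0,"wy": 0,"wz": 0,"jaw": 0},{"tx": -0.64,"ty": -0.72,"tz": 0,"wx": 0,"wy": 0,"wz": 0,"jaw": 0},{"tx": -0.64,"ty": -0.72,"tz": 0,"wx": 0,"wy": 0,"wz": 0,"jaw": 0},{"tx": -0.64,"ty": -0.72,"tz": 0,"wx": 0,"wy": 0,"wz": 0,"jaw": 0},{"tx": -0.64,"ty": -0.72,"tz": 0,"wx": 0,"wy": 0,"wz": 0,"jaw": 0},{"tx": -0.64,"ty": -0.72,"tz": 0,"wx": 0,"wy": 0,"wz": 0,"jaw": 0},{"tx": -0.64,"ty": -0.72,"tz": 0,"wx": 0,"wy": 0,"wz": 0,"jaw": 0},{"tx": -0.64,"ty": -0.72,"tz": 0,"wx": 0,"wy": 0,"wz": 0,"jaw": 0},{"tx": -0.64,"ty": -0.72,"tz": 0,"wx": 0,"wy": 0,"wz": 0,"jaw": 0},{"tx": -0.64,"ty": -0.72,"tz": 0,"wx": 0,"wy": 0,"wz": 0,"jaw": 0},{"tx": -0.64,"ty": -0.72,"tz": 0,"wx": 0,"wy": 0,"wz": 0,"jaw": 0},{"tx": -0.64,"ty": -0.72,"tz": 0,"wx": 0,"wy": 0,"wz": 0,"jaw": 0},{"tx": -0.64,"ty": -0.72,"tz": 0,"wx": 0,"wy": 0,"wz": 0,"jaw": 0},{"tx": 0,"ty": 0,"tz": 0,"wx": 0,"wy": 0,"wz": 0,"jaw": 0}])

```text
clock: 2.0
tcp_pos: [471.5, -50.2, 231.0]
orientation: [0.0, 0.164, 0.986, -0.001]
ft_force: [-0.6, 0.8, 0.2]
gripper_width: -0.4
```

send_rows(deltas=[{"tx": 0,"ty": 0,"tz": 0,"wx": 0,"wy": 0,"wz": 1,"jaw": 0},{"tx": 0,"ty": 0,"tz": 0,"wx": 0,"wy": 0,"wz": 1,"jaw": 0},{"tx": 0,"ty": 0,"tz": 0,"wx": 0,"wy": 0,"wz": 1,"jaw": 0},{"tx": 0,"ty": 0,"tz": 0,"wx": 0,"wy": 0,"wz": 1,"jaw": 0},{"tx": 0,"ty": 0,"tz": 0,"wx": 0,"wy": 0,"wz": 1,"jaw": 0},{"tx": 0,"ty": 0,"tz": 0,"wx": 0,"wy": 0,"wz": 1,"jaw": 0},{"tx": 0,"ty": 0,"tz": 0,"wx": 0,"wy": 0,"wz": 1,"jaw": 0},{"tx": 0,"ty": 0,"tz": 0,"wx": 0,"wy": 0,"wz": 1,"jaw": 0},{"tx": 0,"ty": 0,"tz": 0,"wx": 0,"wy": 0,"wz": 1,"jaw": 0},{"tx": 0,"ty": 0,"tz": 0,"wx": 0,"wy": 0,"wz": 1,"jaw": 0},{"tx": 0,"ty": 0,"tz": 0,"wx": 0,"wy": 0,"wz": 1,"jaw": 0},{"tx": 0,"ty": 0,"tz": 0,"wx": 0,"wy": 0,"wz": 1,"jaw": 0},{"tx": 0,"ty": 0,"tz": 0,"wx": 0,"wy": 0,"wz": 1,"jaw": 0},{"tx": 0,"ty": 0,"tz": 0,"wx": 0,"wy": 0,"wz": 1,"jaw": 0},{"tx": 0,"ty": 0,"tz": 0,"wx": 0,"wy": 0,"wz": 0.3,"jaw": 0},{"tx": 0,"ty": 0,"tz": 0,"wx": 0,"wy": 0,"wz": 0,"jaw": 0}])

```text
clock: 3.6
tcp_pos: [470.2, -45.7, 231.0]
orientation: [-0.0, 0.79, 0.613, -0.0]
ft_force: [-0.9, 0.1, 0.1]
gripper_width: -0.2
```

Run:
```python
from h import *
from rig import status
s=status.observe();goto(s,[-62,-140,90]);print(s["joints"].round(2))
```

```text
tcp board [ -62.5 -136.2  221. ] F [-0.9  0.1  0.1] w -0.2 t 3.6
tool axes in board (cols)
 [[ 0.002  1.    -0.001]
 [ 1.    -0.002  0.   ]
 [ 0.    -0.001 -1.   ]]
shift mm tool [ -3.8   0.6 131. ]
[-0.26 -0.15  1.91  0.    1.39 -0.01]
```

send_rows(deltas=[{"tx": -0.1,"ty": 0,"tz": 0.5,"wx": 0,"wy": 0,"wz": 0,"jaw": 0},{"tx": 0,"ty": 0,"tz": 0.8,"wx": 0,"wy": 0,"wz": 0,"jaw": 0},{"tx": 0,"ty": 0,"tz": 0.8,"wx": 0,"wy": 0,"wz": 0,"jaw": 0},{"tx": 0,"ty": 0,"tz": 0.8,"wx": 0,"wy": 0,"wz": 0,"jaw": 0},{"tx": 0,"ty": 0,"tz": 0.6,"wx": 0,"wy": 0,"wz": 0,"jaw": 0},{"tx": 0,"ty": 0,"tz": 0.5,"wx": 0,"wy": 0,"wz": 0,"jaw": 0},{"tx": 0,"ty": 0,"tz": 0.4,"wx": 0,"wy": 0,"wz": 0,"jaw": 0},{"tx": 0,"ty": 0,"tz": 0.2,"wx": 0,"wy": 0,"wz": 0,"jaw": 0},{"tx": 0,"ty": 0,"tz": 0.1,"wx": 0,"wy": 0,"wz": 0,"jaw": 0},{"tx": 0,"ty": 0,"tz": 0,"wx": 0,"wy": 0,"wz": 0,"jaw": 0}])

```text
clock: 4.6
tcp_pos: [469.6, -50.2, 43.3]
orientation: [-0.0, 0.79, 0.613, -0.0]
ft_force: [-0.4, 0.7, 0.6]
gripper_width: -0.3
```

Run:
```python
from h import *
from rig import status,cams
s=status.observe();goto(s,[-62,-117,33])
c=cams.snapshot("scene");np.savez("scene1.npz",**c)
im=cv2.resize(c["img"][150:300,230:400,::-1],None,fx=4.5,fy=4,interpolation=2);cv2.imwrite("pics/s1.png",im)
```

```text
tcp board [ -61.9 -140.8   33.3] F [-0.4  0.7  0.6] w -0.3 t 4.6
tool axes in board (cols)
 [[ 0.002  1.    -0.   ]
 [ 1.    -0.002  0.   ]
 [ 0.    -0.    -1.   ]]
shift mm tool [23.8 -0.1  0.3]
```

View pics/s1.png

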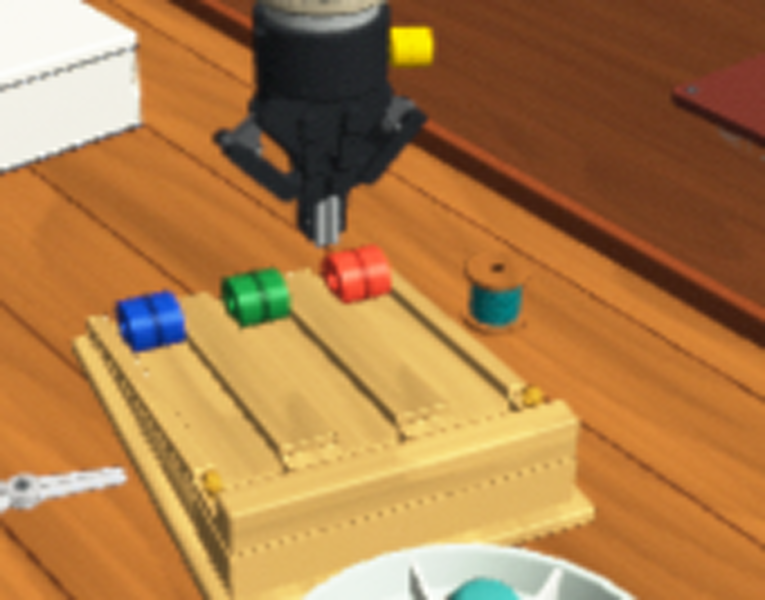

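send_rows(deltas=[{"tx": 0.1,"ty": 0,"tz": 0,"wx": 0,"wy": 0,"wz": 0,"jaw": 0},{"tx": 0.1,"ty": 0,"tz": 0,"wx": 0,"wy": 0,"wz": 0,"jaw": 0},{"tx": 0.1,"ty": 0,"tz": 0,"wx": 0,"wy": 0,"wz": 0,"jaw": 0},{"tx": 0.1,"ty": 0,"tz": 0,"wx": 0,"wy": 0,"wz": 0,"jaw": 0},{"tx": 0.05,"ty": 0,"tz": 0,"wx": 0,"wy": 0,"wz": 0,"jaw": 0},{"tx": 0.05,"ty": 0,"tz": 0,"wx": 0,"wy": 0,"wz": 0,"jaw": 0},{"tx": 0.05,"ty": 0,"tz": 0,"wx": 0,"wy": 0,"wz": 0,"jaw": 0},{"tx": 0.05,"ty": 0,"tz": 0,"wx": 0,"wy": 0,"wz": 0,"jaw": 0},{"tx": 0.05,"ty": 0,"tz": -0.009,"wx": 0,"wy": 0,"wz": 0,"jaw": 0},{"tx": 0.05,"ty": 0,"tz": -0.009,"wx": 0,"wy": 0,"wz": 0,"jaw": 0},{"tx": 0.05,"ty": 0,"tz": -0.009,"wx": 0,"wy": 0,"wz": 0,"jaw": 0},{"tx": 0.05,"ty": 0,"tz": -0.009,"wx": 0,"wy": 0,"wz": 0,"jaw": 0},{"tx": 0.05,"ty": 0,"tz": -0.009,"wx": 0,"wy": 0,"wz": 0,"jaw": 0},{"tx": 0.05,"ty": 0,"tz": -0.009,"wx": 0,"wy": 0,"wz": 0,"jaw": 0},{"tx": 0.05,"ty": 0,"tz": -0.009,"wx": 0,"wy": 0,"wz": 0,"jaw": 0},{"tx": 0.05,"ty": 0,"tz": -0.009,"wx": 0,"wy": 0,"wz": 0,"jaw": 0},{"tx": 0.05,"ty": 0,"tz": -0.009,"wx": 0,"wy": 0,"wz": 0,"jaw": 0},{"tx": 0.05,"ty": 0,"tz": -0.009,"wx": 0,"wy": 0,"wz": 0,"jaw": 0}])

```text
clock: 6.45
tcp_pos: [480.7, -7.6, 46.9]
orientation: [0.0, 0.79, 0.612, -0.0]
ft_force: [-0.6, -0.3, -0.7]
gripper_width: -0.0
```

Run:
```python
from h import *
from rig import status,cams
s=status.observe();goto(s,[-62,45,61.5])
c=cams.snapshot("scene");np.savez("scene1.npz",**c)
im=cv2.resize(c["img"][150:300,230:400,::-1],None,fx=4.5,fy=4,interpolation=2);cv2.imwrite("pics/s2.png",im)
```

```text
tcp board [-61.7 -96.8  36.9] F [-0.6 -0.3 -0.7] w -0.0 t 6.45
tool axes in board (cols)
 [[ 0.003  1.    -0.   ]
 [ 1.    -0.003 -0.   ]
 [-0.    -0.    -1.   ]]
shift mm tool [141.8  -0.7 -24.6]
```

View pics/s2.png

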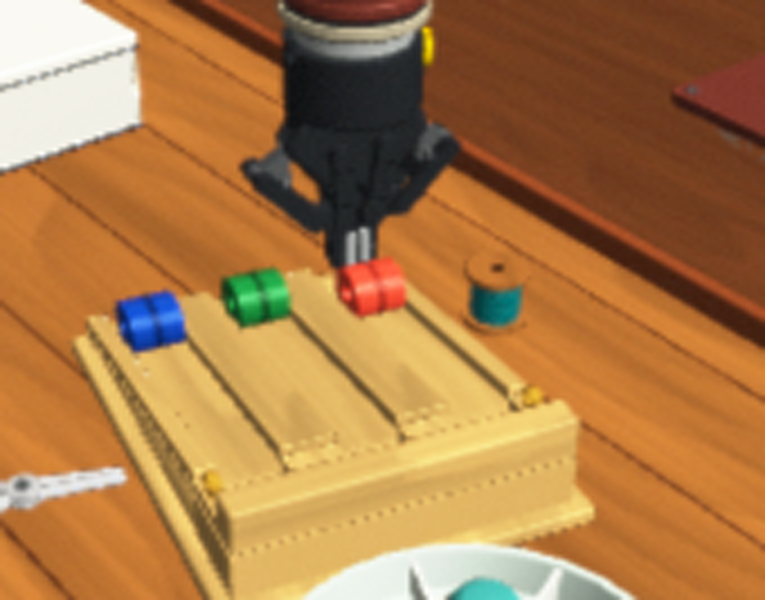

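```bash
cat >> h.py <<'E'
def beads(c,zs=60):
    P=cloud(c)
    for k,m in masks(c["img"]).items():
        b=w2b(P);m=m&(abs(b[...,0])<90)&(abs(b[...,1])<115)&(b[...,2]>20)&(b[...,2]<95)
        n,L,st,ce=cv2.connectedComponentsWithStats(m.astype(np.uint8))
        if n<2: print(k,"none");continue
        i=1+st[1:,4].argmax();q=b[L==i]
        # iterate y/height along slope
        y=-89.
        for _ in range(5):
            z=39+(y+89)*.1763 if y<65 else 60.9
            p=w2b(ray(c,*ce[i],z+10));y=p[1]
        print(k,ce[i].round(1),st[i,4],"centre~",p.round(1),"cloud y",np.percentile(q[:,1],[5,50,95]).round(0),"zmax",np.percentile(q[:,2],95).round(1))
E
python3 - <<'E'
from h import *
beads(load("scene0.npz"));beads(load("scene1.npz"))
E
```

```text
coral [308.7 218.3] 114 centre~ [-62.5 -89.4  38.9] cloud y [-92. -79. -71.] zmax 57.1
green [286.6 223.8] 147 centre~ [ -1.2 -89.7  38.9] cloud y [-92. -77. -71.] zmax 56.6
blue [263.3 229.9] 149 centre~ [ 60.9 -89.2  39. ] cloud y [-89. -76. -71.] zmax 56.4
coral [311.8 221.4] 118 centre~ [-62.5 -69.6  42.4] cloud y [-72. -60. -51.] zmax 60.8
green [286.6 223.8] 145 centre~ [ -1.1 -89.7  38.9] cloud y [-91. -77. -71.] zmax 57.0
blue [263.3 229.9] 149 centre~ [ 60.8 -89.3  38.9] cloud y [-89. -76. -71.] zmax 56.9
```

send_rows(deltas=[{"tx": 0.06,"ty": 0,"tz": -0.011,"wx": 0,"wy": 0,"wz": 0,"jaw": 0},{"tx": 0.08,"ty": 0,"tz": -0.014,"wx": 0,"wy": 0,"wz": 0,"jaw": 0},{"tx": 0.1,"ty": 0,"tz": -0.0175,"wx": 0,"wy": 0,"wz": 0,"jaw": 0},{"tx": 0.1,"ty": 0,"tz": -0.0175,"wx": 0,"wy": 0,"wz": 0,"jaw": 0},{"tx": 0.1,"ty": 0,"tz": -0.0175,"wx": 0,"wy": 0,"wz": 0,"jaw": 0},{"tx": 0.1,"ty": 0,"tz": -0.0175,"wx": 0,"wy": 0,"wz": 0,"jaw": 0},{"tx": 0.1,"ty": 0,"tz": -0.0175,"wx": 0,"wy": 0,"wz": 0,"jaw": 0},{"tx": 0.1,"ty": 0,"tz": -0.0175,"wx": 0,"wy": 0,"wz": 0,"jaw": 0},{"tx": 0.1,"ty": 0,"tz": -0.0175,"wx": 0,"wy": 0,"wz": 0,"jaw": 0},{"tx": 0.1,"ty": 0,"tz": -0.0175,"wx": 0,"wy": 0,"wz": 0,"jaw": 0},{"tx": 0.1,"ty": 0,"tz": -0.0175,"wx": 0,"wy": 0,"wz": 0,"jaw": 0},{"tx": 0.1,"ty": 0,"tz": -0.0175,"wx": 0,"wy": 0,"wz": 0,"jaw": 0},{"tx": 0.1,"ty": 0,"tz": -0.0175,"wx": 0,"wy": 0,"wz": 0,"jaw": 0},{"tx": 0.1,"ty": 0,"tz": -0.0175,"wx": 0,"wy": 0,"wz": 0,"jaw": 0},{"tx": 0.1,"ty": 0,"tz": -0.0175,"wx": 0,"wy": 0,"wz": 0,"jaw": 0},{"tx": 0.1,"ty": 0,"tz": -0.0175,"wx": 0,"wy": 0,"wz": 0,"jaw": 0},{"tx": 0.1,"ty": 0,"tz": -0.0175,"wx": 0,"wy": 0,"wz": 0,"jaw": 0},{"tx": 0.1,"ty": 0,"tz": -0.0175,"wx": 0,"wy": 0,"wz": 0,"jaw": 0},{"tx": 0.08,"ty": 0,"tz": -0.014,"wx": 0,"wy": 0,"wz": 0,"jaw": 0},{"tx": 0.06,"ty": 0,"tz": -0.011,"wx": 0,"wy": 0,"wz": 0,"jaw": 0}])

```text
clock: 8.5
tcp_pos: [499.5, 65.4, 60.2]
orientation: [0.0, 0.79, 0.613, 0.0]
ft_force: [0.1, -0.4, -0.3]
gripper_width: -0.1
```

Run:
```python
from h import *
from rig import status,cams
s=status.observe();goto(s,[-62,45,61.5])
c=cams.snapshot("scene");beads(c)
im=cv2.resize(c["img"][150:300,230:400,::-1],None,fx=4.5,fy=4,interpolation=2);cv2.imwrite("pics/s3.png",im)
```

```text
tcp board [-61.5 -21.4  50.2] F [ 0.1 -0.4 -0.3] w -0.1 t 8.5
tool axes in board (cols)
 [[ 0.003  1.     0.   ]
 [ 1.    -0.003  0.   ]
 [ 0.     0.    -1.   ]]
shift mm tool [ 66.4  -0.7 -11.3]
coral [324.8 234.6] 138 centre~ [-62.3   5.5  55.6] cloud y [ 2. 16. 24.] zmax 74.1
green [286.6 223.8] 147 centre~ [ -1.2 -89.7  38.9] cloud y [-91. -77. -71.] zmax 56.9
blue [263.3 229.9] 148 centre~ [ 60.9 -89.2  39. ] cloud y [-89. -76. -71.] zmax 56.9
```

View pics/s3.png

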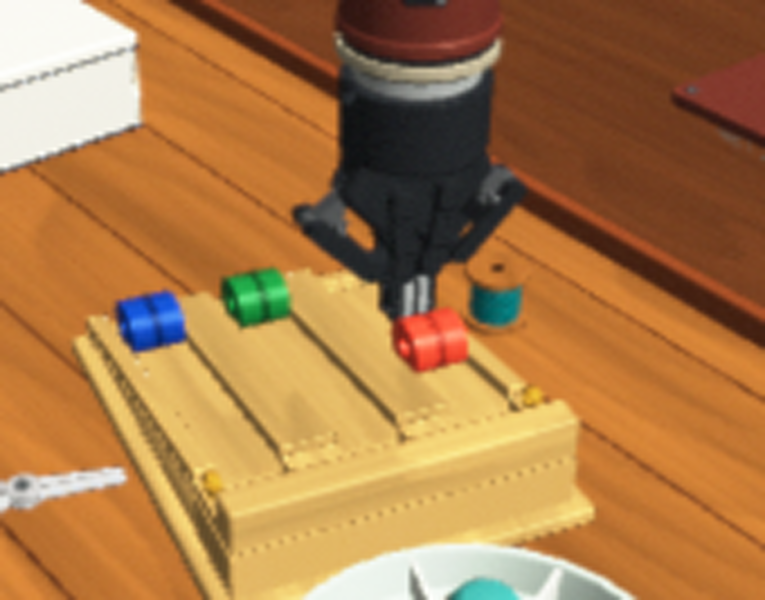

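send_rows(deltas=[{"tx": 0.06,"ty": 0,"tz": -0.01,"wx": 0,"wy": 0,"wz": 0,"jaw": 0},{"tx": 0.08,"ty": 0,"tz": -0.014,"wx": 0,"wy": 0,"wz": 0,"jaw": 0},{"tx": 0.1,"ty": 0,"tz": -0.0175,"wx": 0,"wy": 0,"wz": 0,"jaw": 0},{"tx": 0.1,"ty": 0,"tz": -0.0175,"wx": 0,"wy": 0,"wz": 0,"jaw": 0},{"tx": 0.1,"ty": 0,"tz": -0.0175,"wx": 0,"wy": 0,"wz": 0,"jaw": 0},{"tx": 0.1,"ty": 0,"tz": -0.0175,"wx": 0,"wy": 0,"wz": 0,"jaw": 0},{"tx": 0.1,"ty": 0,"tz": -0.0175,"wx": 0,"wy": 0,"wz": 0,"jaw": 0},{"tx": 0.1,"ty": 0,"tz": -0.0175,"wx": 0,"wy": 0,"wz": 0,"jaw": 0},{"tx": 0.1,"ty": 0,"tz": -0.0175,"wx": 0,"wy": 0,"wz": 0,"jaw": 0},{"tx": 0.1,"ty": 0,"tz": -0.0175,"wx": 0,"wy": 0,"wz": 0,"jaw": 0},{"tx": 0.1,"ty": 0,"tz": -0.0175,"wx": 0,"wy": 0,"wz": 0,"jaw": 0},{"tx": 0.06,"ty": 0,"tz": -0.01,"wx": 0,"wy": 0,"wz": 0,"jaw": 0},{"tx": 0.06,"ty": 0,"tz": -0.01,"wx": 0,"wy": 0,"wz": 0,"jaw": 0},{"tx": 0.06,"ty": 0,"tz": -0.01,"wx": 0,"wy": 0,"wz": 0,"jaw": 0},{"tx": 0.06,"ty": 0,"tz": -0.01,"wx": 0,"wy": 0,"wz": 0,"jaw": 0},{"tx": 0.06,"ty": 0,"tz": -0.01,"wx": 0,"wy": 0,"wz": 0,"jaw": 0},{"tx": 0.06,"ty": 0,"tz": -0.01,"wx": 0,"wy": 0,"wz": 0,"jaw": 0},{"tx": 0.06,"ty": 0,"tz": -0.01,"wx": 0,"wy": 0,"wz": 0,"jaw": 0},{"tx": 0.06,"ty": 0,"tz": -0.01,"wx": 0,"wy": 0,"wz": 0,"jaw": 0},{"tx": 0.06,"ty": 0,"tz": -0.01,"wx": 0,"wy": 0,"wz": 0,"jaw": 0}])

```text
clock: 10.55
tcp_pos: [515.3, 126.5, 70.9]
orientation: [-0.0, 0.791, 0.612, -0.0]
ft_force: [0.6, -0.1, -0.0]
gripper_width: 0.0
```

Run:
```python
from h import *
from rig import status,cams
s=status.observe();goto(s,[-62,45,61.5])
c=cams.snapshot("scene");beads(c)
im=cv2.resize(c["img"][150:300,230:400,::-1],None,fx=4.5,fy=4,interpolation=2);cv2.imwrite("pics/s4.png",im)
```

```text
tcp board [-61.3  41.7  60.9] F [ 0.6 -0.1 -0. ] w 0.0 t 10.55
tool axes in board (cols)
 [[ 0.003  1.    -0.   ]
 [ 1.    -0.003  0.   ]
 [ 0.    -0.    -1.   ]]
shift mm tool [ 3.3 -0.7 -0.6]
coral [337.3 248.5] 84 centre~ [-63.9  66.6  60.9] cloud y [70. 81. 87.] zmax 79.7
green [286.6 223.8] 147 centre~ [ -1.2 -89.7  38.9] cloud y [-92. -77. -71.] zmax 56.6
blue [263.3 229.9] 149 centre~ [ 60.9 -89.2  39. ] cloud y [-89. -76. -71.] zmax 57.0
```

View pics/s4.png

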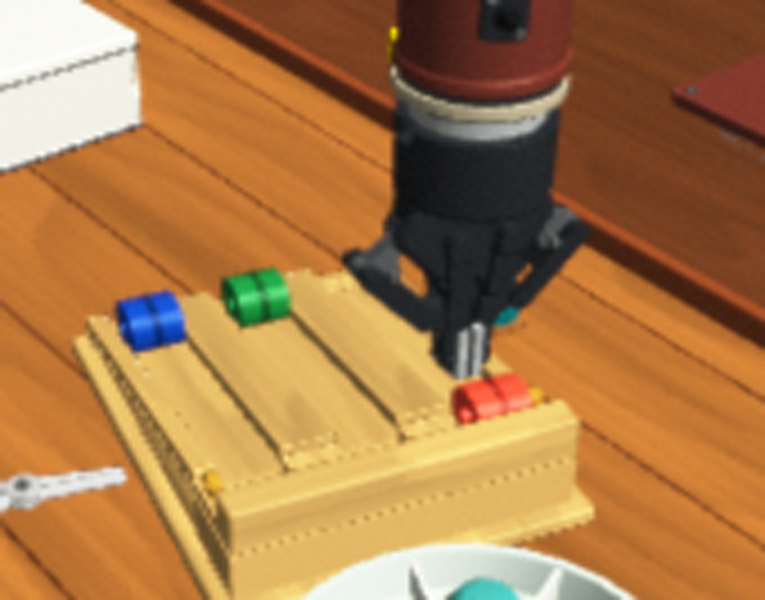

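Run:
```python
from h import *
from rig import status,cams
c=cams.snapshot("top");beads(c)
p=c["camera_matrix"]@(c["R"]@b2w([-62,77.4,60.9])+c["t"]);print(p/p[2])
p=c["camera_matrix"]@(c["R"]@b2w([-62,65,66])+c["t"]);print(p/p[2])
im=cv2.resize(c["img"][90:240,200:370,::-1],None,fx=4.5,fy=4,interpolation=2);cv2.imwrite("pics/t4.png",im)
```

```text
coral none
green none
blue [325.6 155.2] 20 centre~ [ 59.2 -82.3  40.2] cloud y [-89. -84. -78.] zmax 57.8
[252.48859986 173.51984874   1.        ]
[256.61975126 174.553515     1.        ]
```

View pics/t4.png

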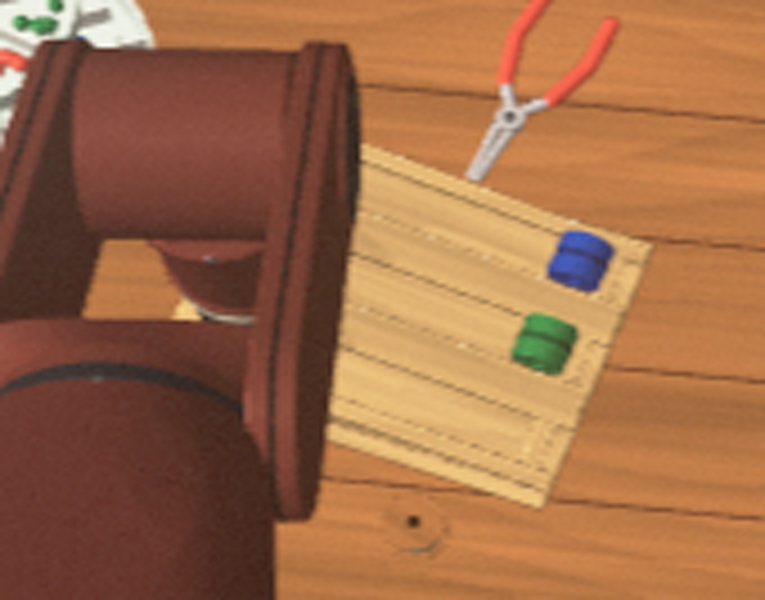

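Run:
```python
from h import *
c=load("scene1.npz")
for q in([-47,77.4,60.9],[-47,67,65.8],[-47,77.4,77.9],[-47,67,82.8],[-62,77.4,77.9],[-62,67,82.8]):
    p=c["camera_matrix"]@(c["R"]@b2w(q)+c["t"]);p=p/p[2];print(q,((p[0]-230)*4.5).round(),((p[1]-150)*4).round())
```

```text
[-47, 77.4, 60.9] 463.0 414.0
[-47, 67, 65.8] 454.0 396.0
[-47, 77.4, 77.9] 464.0 391.0
[-47, 67, 82.8] 455.0 372.0
[-62, 77.4, 77.9] 492.0 383.0
[-62, 67, 82.8] 482.0 365.0
```

send_rows(deltas=[{"tx": -0.1,"ty": 0,"tz": 0,"wx": 0,"wy": 0,"wz": 0,"jaw": 0},{"tx": -0.1,"ty": 0,"tz": 0,"wx": 0,"wy": 0,"wz": 0,"jaw": 0},{"tx": 0,"ty": 0,"tz": -0.6,"wx": 0,"wy": 0,"wz": 0,"jaw": 0},{"tx": 0,"ty": 0,"tz": -0.6,"wx": 0,"wy": 0,"wz": 0,"jaw": 0},{"tx": -0.875,"ty": 0.31,"tz": 0,"wx": 0,"wy": 0,"wz": 0,"jaw": 0},{"tx": -0.875,"ty": 0.31,"tz": 0,"wx": 0,"wy": 0,"wz": 0,"jaw": 0},{"tx": -0.875,"ty": 0.31,"tz": 0,"wx": 0,"wy": 0,"wz": 0,"jaw": 0},{"tx": -0.875,"ty": 0.31,"tz": 0,"wx": 0,"wy": 0,"wz": 0,"jaw": 0},{"tx": -0.875,"ty": 0.31,"tz": 0,"wx": 0,"wy": 0,"wz": 0,"jaw": 0},{"tx": 0,"ty": 0,"tz": 0,"wx": 0,"wy": 0,"wz": 0,"jaw": 0},{"tx": 0,"ty": 0,"tz": 0,"wx": 0,"wy": 0,"wz": 0,"jaw": 0}])

```text
clock: 11.75
tcp_pos: [529.2, -67.3, 118.9]
orientation: [-0.0, 0.791, 0.611, 0.0]
ft_force: [-0.6, 0.8, 0.4]
gripper_width: -0.0
```

Run:
```python
from h import *
from rig import status,cams
s=status.observe();goto(s,[0,-140.8,33.3])
c=cams.snapshot("scene");beads(c)
c=cams.snapshot("top");beads(c)
im=cv2.resize(c["img"][90:240,200:370,::-1],None,fx=4.5,fy=4,interpolation=2);cv2.imwrite("pics/t5.png",im)
```

```text
tcp board [ 1.000e-01 -1.426e+02  1.089e+02] F [-0.6  0.8  0.4] w -0.0 t 11.75
tool axes in board (cols)
 [[ 0.005  1.    -0.   ]
 [ 1.    -0.005  0.   ]
 [ 0.    -0.    -1.   ]]
shift mm tool [ 1.8 -0.1 75.6]
coral [337.5 248.2] 82 centre~ [-64.6  66.2  60.9] cloud y [71. 80. 87.] zmax 79.3
green [286.6 223.8] 146 centre~ [ -1.2 -89.8  38.9] cloud y [-92. -77. -71.] zmax 57.1
blue [263.3 229.9] 150 centre~ [ 61.  -89.1  39. ] cloud y [-90. -76. -71.] zmax 56.8
coral [253.4 173.4] 97 centre~ [-60.8  75.2  60.9] cloud y [62. 71. 85.] zmax 79.7
green none
blue [325.1 155.1] 23 centre~ [ 58.7 -81.1  40.4] cloud y [-88. -83. -77.] zmax 59.7
```

View pics/t5.png

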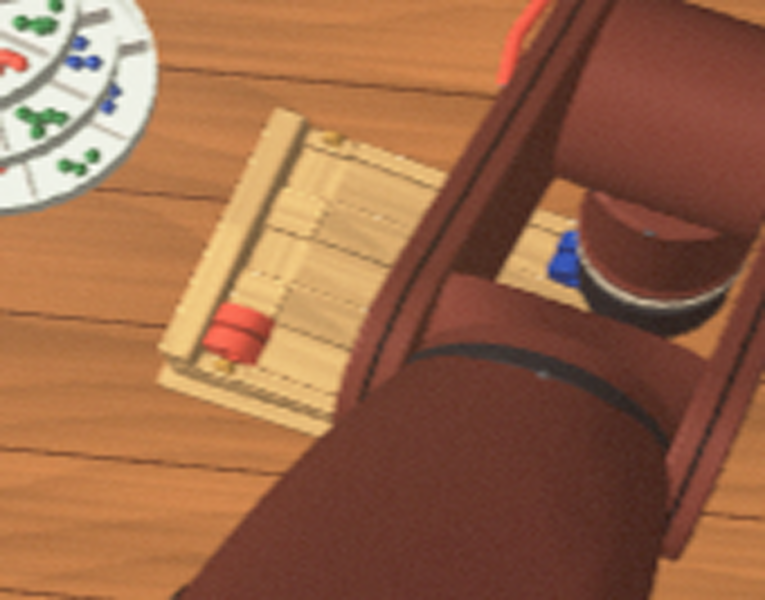

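Coral sits in the notch against the stop, at (238,333) in the crop. Next is green: the same descent and the same push profile.

send_rows(deltas=[{"tx": 0.04,"ty": 0,"tz": 0.5,"wx": 0,"wy": 0,"wz": 0,"jaw": 0},{"tx": 0,"ty": 0,"tz": 0.5,"wx": 0,"wy": 0,"wz": 0,"jaw": 0},{"tx": 0,"ty": 0,"tz": 0.4,"wx": 0,"wy": 0,"wz": 0,"jaw": 0},{"tx": 0,"ty": 0,"tz": 0.3,"wx": 0,"wy": 0,"wz": 0,"jaw": 0},{"tx": 0,"ty": 0,"tz": 0.15,"wx": 0,"wy": 0,"wz": 0,"jaw": 0},{"tx": 0,"ty": 0,"tz": 0.04,"wx": 0,"wy": 0,"wz": 0,"jaw": 0},{"tx": 0,"ty": 0,"tz": 0,"wx": 0,"wy": 0,"wz": 0,"jaw": 0}])

```text
clock: 12.55
tcp_pos: [530.3, -64.7, 43.7]
orientation: [0.0, 0.79, 0.613, 0.0]
ft_force: [-0.4, 0.1, 0.1]
gripper_width: -0.0
```

Run:
```python
from h import *
from rig import status,cams
s=status.observe();goto(s,[0,-117,33])
```

```text
tcp board [   0.4 -139.8   33.7] F [-0.4  0.1  0.1] w -0.0 t 12.55
tool axes in board (cols)
 [[ 0.002  1.     0.   ]
 [ 1.    -0.002  0.   ]
 [ 0.     0.    -1.   ]]
shift mm tool [22.8 -0.5  0.7]
```

send_rows(deltas=[{"tx": 0.1,"ty": 0,"tz": 0.01,"wx": 0,"wy": 0,"wz": 0,"jaw": 0},{"tx": 0.1,"ty": 0,"tz": 0,"wx": 0,"wy": 0,"wz": 0,"jaw": 0},{"tx": 0.1,"ty": 0,"tz": 0,"wx": 0,"wy": 0,"wz": 0,"jaw": 0},{"tx": 0.07,"ty": 0,"tz": 0,"wx": 0,"wy": 0,"wz": 0,"jaw": 0},{"tx": 0.05,"ty": 0,"tz": 0,"wx": 0,"wy": 0,"wz": 0,"jaw": 0},{"tx": 0.05,"ty": 0,"tz": 0,"wx": 0,"wy": 0,"wz": 0,"jaw": 0},{"tx": 0.05,"ty": 0,"tz": 0,"wx": 0,"wy": 0,"wz": 0,"jaw": 0},{"tx": 0.05,"ty": 0,"tz": 0,"wx": 0,"wy": 0,"wz": 0,"jaw": 0},{"tx": 0.05,"ty": 0,"tz": -0.009,"wx": 0,"wy": 0,"wz": 0,"jaw": 0},{"tx": 0.05,"ty": 0,"tz": -0.009,"wx": 0,"wy": 0,"wz": 0,"jaw": 0},{"tx": 0.05,"ty": 0,"tz": -0.009,"wx": 0,"wy": 0,"wz": 0,"jaw": 0},{"tx": 0.05,"ty": 0,"tz": -0.009,"wx": 0,"wy": 0,"wz": 0,"jaw": 0},{"tx": 0.05,"ty": 0,"tz": -0.009,"wx": 0,"wy": 0,"wz": 0,"jaw": 0},{"tx": 0.05,"ty": 0,"tz": -0.009,"wx": 0,"wy": 0,"wz": 0,"jaw": 0},{"tx": 0.05,"ty": 0,"tz": -0.009,"wx": 0,"wy": 0,"wz": 0,"jaw": 0},{"tx": 0.05,"ty": 0,"tz": -0.009,"wx": 0,"wy": 0,"wz": 0,"jaw": 0},{"tx": 0.05,"ty": 0,"tz": -0.009,"wx": 0,"wy": 0,"wz": 0,"jaw": 0},{"tx": 0.05,"ty": 0,"tz": -0.009,"wx": 0,"wy": 0,"wz": 0,"jaw": 0}])

```text
clock: 14.35
tcp_pos: [540.7, -23.3, 46.6]
orientation: [0.0, 0.79, 0.612, 0.0]
ft_force: [0.0, -0.1, 0.3]
gripper_width: 0.1
```

Run:
```python
from h import *
from rig import status,cams
s=status.observe();goto(s,[0,43,61])
beads(cams.snapshot("scene"))
```

```text
tcp board [  0.3 -97.1  36.6] F [ 0.  -0.1  0.3] w 0.1 t 14.35
tool axes in board (cols)
 [[ 0.003  1.     0.   ]
 [ 1.    -0.003  0.   ]
 [ 0.     0.    -1.   ]]
shift mm tool [140.1  -0.7 -24.4]
coral [337.2 248.4] 83 centre~ [-63.7  66.4  60.9] cloud y [69. 80. 87.] zmax 79.1
green [289.4 227. ] 156 centre~ [ -1.4 -70.7  42.2] cloud y [-72. -57. -51.] zmax 60.4
blue [263.3 229.9] 148 centre~ [ 60.8 -89.2  39. ] cloud y [-90. -76. -71.] zmax 56.5
```

Green is at y≈-70, riding ahead of the fingers just as coral did. I'll go on with the same profile.

send_rows(deltas=[{"tx": 0.06,"ty": 0,"tz": -0.011,"wx": 0,"wy": 0,"wz": 0,"jaw": 0},{"tx": 0.08,"ty": 0,"tz": -0.014,"wx": 0,"wy": 0,"wz": 0,"jaw": 0},{"tx": 0.1,"ty": 0,"tz": -0.0175,"wx": 0,"wy": 0,"wz": 0,"jaw": 0},{"tx": 0.1,"ty": 0,"tz": -0.0175,"wx": 0,"wy": 0,"wz": 0,"jaw": 0},{"tx": 0.1,"ty": 0,"tz": -0.0175,"wx": 0,"wy": 0,"wz": 0,"jaw": 0},{"tx": 0.1,"ty": 0,"tz": -0.0175,"wx": 0,"wy": 0,"wz": 0,"jaw": 0},{"tx": 0.1,"ty": 0,"tz": -0.0175,"wx": 0,"wy": 0,"wz": 0,"jaw": 0},{"tx": 0.1,"ty": 0,"tz": -0.0175,"wx": 0,"wy": 0,"wz": 0,"jaw": 0},{"tx": 0.1,"ty": 0,"tz": -0.0175,"wx": 0,"wy": 0,"wz": 0,"jaw": 0},{"tx": 0.1,"ty": 0,"tz": -0.0175,"wx": 0,"wy": 0,"wz": 0,"jaw": 0},{"tx": 0.1,"ty": 0,"tz": -0.0175,"wx": 0,"wy": 0,"wz": 0,"jaw": 0},{"tx": 0.1,"ty": 0,"tz": -0.0175,"wx": 0,"wy": 0,"wz": 0,"jaw": 0},{"tx": 0.1,"ty": 0,"tz": -0.0175,"wx": 0,"wy": 0,"wz": 0,"jaw": 0},{"tx": 0.1,"ty": 0,"tz": -0.0175,"wx": 0,"wy": 0,"wz": 0,"jaw": 0},{"tx": 0.1,"ty": 0,"tz": -0.0175,"wx": 0,"wy": 0,"wz": 0,"jaw": 0},{"tx": 0.1,"ty": 0,"tz": -0.0175,"wx": 0,"wy": 0,"wz": 0,"jaw": 0},{"tx": 0.1,"ty": 0,"tz": -0.0175,"wx": 0,"wy": 0,"wz": 0,"jaw": 0},{"tx": 0.1,"ty": 0,"tz": -0.0175,"wx": 0,"wy": 0,"wz": 0,"jaw": 0},{"tx": 0.08,"ty": 0,"tz": -0.014,"wx": 0,"wy": 0,"wz": 0,"jaw": 0},{"tx": 0.06,"ty": 0,"tz": -0.011,"wx": 0,"wy": 0,"wz": 0,"jaw": 0}])

```text
clock: 16.4
tcp_pos: [559.5, 49.7, 59.8]
orientation: [0.0, 0.79, 0.613, 0.0]
ft_force: [-0.5, -0.4, 0.3]
gripper_width: 0.0
```

Run:
```python
from h import *
from rig import status,cams
s=status.observe();goto(s,[0,43,61])
beads(cams.snapshot("scene"))
```

```text
tcp board [  0.5 -21.8  49.8] F [-0.5 -0.4  0.3] w 0.0 t 16.4
tool axes in board (cols)
 [[ 0.003  1.     0.   ]
 [ 1.    -0.003 -0.   ]
 [-0.     0.    -1.   ]]
shift mm tool [ 64.8  -0.7 -11.2]
coral [337.2 248.3] 81 centre~ [-63.8  66.1  60.9] cloud y [71. 80. 87.] zmax 79.5
green [301.2 241. ] 188 centre~ [-1.5  4.9 55.5] cloud y [ 2. 17. 24.] zmax 73.6
blue [263.3 229.9] 148 centre~ [ 60.9 -89.   39. ] cloud y [-90. -76. -71.] zmax 56.9
```

send_rows(deltas=[{"tx": 0.06,"ty": 0,"tz": -0.01,"wx": 0,"wy": 0,"wz": 0,"jaw": 0},{"tx": 0.08,"ty": 0,"tz": -0.014,"wx": 0,"wy": 0,"wz": 0,"jaw": 0},{"tx": 0.1,"ty": 0,"tz": -0.0175,"wx": 0,"wy": 0,"wz": 0,"jaw": 0},{"tx": 0.1,"ty": 0,"tz": -0.0175,"wx": 0,"wy": 0,"wz": 0,"jaw": 0},{"tx": 0.1,"ty": 0,"tz": -0.0175,"wx": 0,"wy": 0,"wz": 0,"jaw": 0},{"tx": 0.1,"ty": 0,"tz": -0.0175,"wx": 0,"wy": 0,"wz": 0,"jaw": 0},{"tx": 0.1,"ty": 0,"tz": -0.0175,"wx": 0,"wy": 0,"wz": 0,"jaw": 0},{"tx": 0.1,"ty": 0,"tz": -0.0175,"wx": 0,"wy": 0,"wz": 0,"jaw": 0},{"tx": 0.1,"ty": 0,"tz": -0.0175,"wx": 0,"wy": 0,"wz": 0,"jaw": 0},{"tx": 0.1,"ty": 0,"tz": -0.0175,"wx": 0,"wy": 0,"wz": 0,"jaw": 0},{"tx": 0.1,"ty": 0,"tz": -0.0175,"wx": 0,"wy": 0,"wz": 0,"jaw": 0},{"tx": 0.06,"ty": 0,"tz": -0.01,"wx": 0,"wy": 0,"wz": 0,"jaw": 0},{"tx": 0.06,"ty": 0,"tz": -0.01,"wx": 0,"wy": 0,"wz": 0,"jaw": 0},{"tx": 0.06,"ty": 0,"tz": -0.01,"wx": 0,"wy": 0,"wz": 0,"jaw": 0},{"tx": 0.06,"ty": 0,"tz": -0.01,"wx": 0,"wy": 0,"wz": 0,"jaw": 0},{"tx": 0.06,"ty": 0,"tz": -0.01,"wx": 0,"wy": 0,"wz": 0,"jaw": 0},{"tx": 0.06,"ty": 0,"tz": -0.01,"wx": 0,"wy": 0,"wz": 0,"jaw": 0},{"tx": 0.06,"ty": 0,"tz": -0.01,"wx": 0,"wy": 0,"wz": 0,"jaw": 0},{"tx": 0.06,"ty": 0,"tz": -0.01,"wx": 0,"wy": 0,"wz": 0,"jaw": 0},{"tx": 0.06,"ty": 0,"tz": -0.01,"wx": 0,"wy": 0,"wz": 0,"jaw": 0}])

```text
clock: 18.45
tcp_pos: [575.3, 110.8, 70.6]
orientation: [-0.0, 0.791, 0.612, 0.0]
ft_force: [-0.3, 0.7, 0.2]
gripper_width: -0.2
```

Run:
```python
from h import *
from rig import status,cams
s=status.observe();goto(s,[0,43,61])
c=cams.snapshot("scene");beads(c)
for q in([15,77.4,60.9],[15,67,65.8],[0,77.4,77.9]):
    p=c["camera_matrix"]@(c["R"]@b2w(q)+c["t"]);p=p/p[2];print(q,((p[0]-230)*4.5).round(),((p[1]-150)*4).round())
im=cv2.resize(c["img"][150:300,230:400,::-1],None,fx=4.5,fy=4,interpolation=2);cv2.imwrite("pics/s6.png",im)
```

```text
tcp board [ 0.7 41.4 60.6] F [-0.3  0.7  0.2] w -0.2 t 18.45
tool axes in board (cols)
 [[ 0.003  1.    -0.   ]
 [ 1.    -0.003  0.   ]
 [ 0.    -0.    -1.   ]]
shift mm tool [ 1.6 -0.7 -0.4]
coral [337.1 248.3] 81 centre~ [-63.8  65.9  60.9] cloud y [72. 79. 87.] zmax 79.0
green [313.1 256.6] 129 centre~ [-2.6 69.4 60.9] cloud y [72. 83. 91.] zmax 79.1
blue [263.3 229.9] 148 centre~ [ 60.9 -89.3  39. ] cloud y [-89. -76. -71.] zmax 56.7
[15, 77.4, 60.9] 347.0 445.0
[15, 67, 65.8] 339.0 426.0
[0, 77.4, 77.9] 377.0 414.0
```

View pics/s6.png

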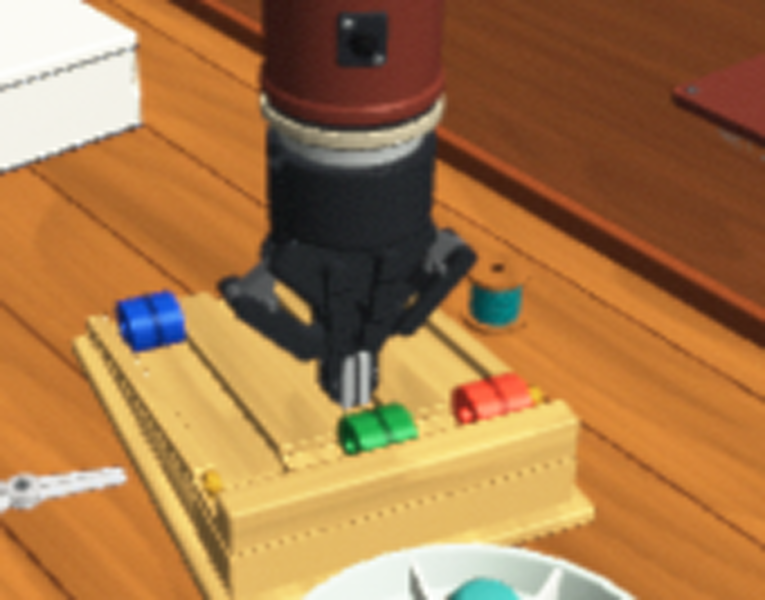

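send_rows(deltas=[{"tx": -0.1,"ty": 0,"tz": 0,"wx": 0,"wy": 0,"wz": 0,"jaw": 0},{"tx": -0.1,"ty": 0,"tz": 0,"wx": 0,"wy": 0,"wz": 0,"jaw": 0},{"tx": 0,"ty": 0,"tz": -0.6,"wx": 0,"wy": 0,"wz": 0,"jaw": 0},{"tx": 0,"ty": 0,"tz": -0.9,"wx": 0,"wy": 0,"wz": 0,"jaw": 0},{"tx": 0,"ty": 0,"tz": -0.9,"wx": 0,"wy": 0,"wz": 0,"jaw": 0},{"tx": -0.8,"ty": 0,"tz": 0,"wx": 0,"wy": 0,"wz": 0,"jaw": 0},{"tx": -0.9,"ty": 0,"tz": 0,"wx": 0,"wy": 0,"wz": 0,"jaw": 0},{"tx": -0.9,"ty": 0,"tz": 0,"wx": 0,"wy": 0,"wz": 0,"jaw": 0},{"tx": -0.9,"ty": 0,"tz": 0,"wx": 0,"wy": 0,"wz": 0,"jaw": 0},{"tx": -0.9,"ty": 0,"tz": 0,"wx": 0,"wy": 0,"wz": 0,"jaw": 0},{"tx": -0.9,"ty": 0,"tz": 0,"wx": 0,"wy": 0,"wz": 0,"jaw": 0},{"tx": -0.9,"ty": 0,"tz": 0,"wx": 0,"wy": 0,"wz": 0,"jaw": 0},{"tx": -0.5,"ty": 0,"tz": 0,"wx": 0,"wy": 0,"wz": 0,"jaw": 0},{"tx": 0,"ty": 0,"tz": 0,"wx": 0,"wy": 0,"wz": 0,"jaw": 0},{"tx": 0,"ty": 0,"tz": 0,"wx": 0,"wy": 0,"wz": 0,"jaw": 0},{"tx": 0,"ty": 0,"tz": 0,"wx": 0,"wy": 0,"wz": 0,"jaw": 0}])

```text
clock: 20.1
tcp_pos: [506.3, -156.0, 166.6]
orientation: [-0.0, 0.79, 0.613, 0.0]
ft_force: [0.4, 0.2, 0.5]
gripper_width: 0.0
```

Run:
```python
from h import *
from rig import status,cams
s=status.observe();goto(s,[0,43,61])
c=cams.snapshot("scene");beads(c)
t=cams.snapshot("top");beads(t)
a=c["img"][100:400,130:530,::-1];b=t["img"][40:340,120:520,::-1]
cv2.imwrite("pics/s7.png",np.hstack([a,b]))
```

```text
tcp board [-2.000e-01 -2.342e+02  1.566e+02] F [0.4 0.2 0.5] w 0.0 t 20.1
tool axes in board (cols)
 [[ 0.002  1.    -0.   ]
 [ 1.    -0.002  0.   ]
 [ 0.    -0.    -1.   ]]
shift mm tool [277.2  -0.4  95.7]
coral [337.6 248.3] 86 centre~ [-64.7  66.4  60.9] cloud y [72. 80. 87.] zmax 80.0
green [313.1 256.6] 128 centre~ [-2.6 69.5 60.9] cloud y [72. 84. 91.] zmax 79.4
blue [263.3 229.9] 150 centre~ [ 61.  -89.1  39. ] cloud y [-91. -76. -70.] zmax 56.9
coral [253.1 173.6] 72 centre~ [-61.6  75.9  60.9] cloud y [64. 71. 87.] zmax 78.9
green none
blue [325.9 155.3] 23 centre~ [ 59.2 -83.2  40. ] cloud y [-91. -85. -78.] zmax 58.1
```

View pics/s7.png

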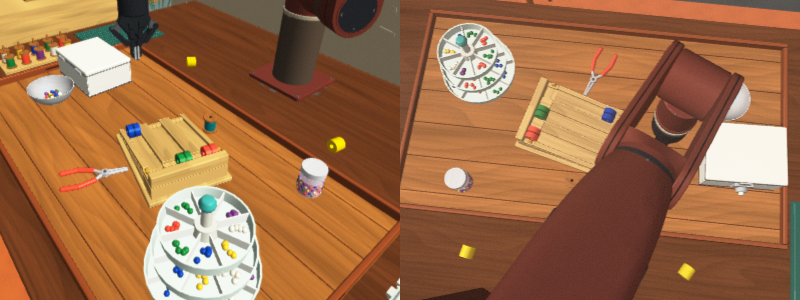

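```bash
python3 -c "
from rig import ticket
print(ticket.close_job())"
```

```text
the job is handed in; nothing more can be done
None
```

I pushed the coral bead and then the green bead up their gutters and over the crest with the shut fingertips. The pushing speed was 20–40 mm/s, and I handed the job in at about 20 s.

**Coral bead:** before hand-in, the top camera put it against the stop at board y ≈ 76 mm, where 77.4 mm is expected. Its top is at about z = 79 mm, where 78 mm is expected.

**Green bead:** the scene camera put it in its notch with its top at the same height, and it had not moved after the fingers backed away. In the last top picture it also sits against the stop. My colour mask never picked green up in the top view, not even at the start, so I have no measured top-view position for it.

**Scene-camera disagreement:** that camera put the two bead centres at y = 66 to 69 mm instead of 77.4 mm. I put this down to the stop hiding the lower part of each bead.

**Everything else:** the blue bead had not moved at the low end (y ≈ -89 mm). The pliers, spool, bowl, jar, carousel and box look unchanged in the last pictures, though I did not measure them. The force readings I took stayed within about 1 N, and the gripper was clear of everything when I handed in.

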